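# Balance and start the tube rotator

## Robot

A 6-joint arm with a two-finger parallel gripper is mounted at the origin on a cart in front of the work surface, level with it; the furniture and walls round the work are solid. World frame = base frame: x ahead of the robot, y to its left, z up, the work surface at z = 0. Lengths are in mm, angles in rad, forces in N, time in s.
With the tool pointing down it reaches from about 150 to 775 mm from the base axis. Payload 6.1 kg.
Tool frame: the origin (TCP) lies at the very end of the fingers, on their centre line; the grasp point (between the pads) lies 19 mm behind it; x points along the fingers, y is the direction in which the jaws open and shut, and the axes are right-handed (so a half turn about x gives the same grasp; the last joint's range is limited). The gripper opens to 85 mm and grips with 20 to 120 N. Pads are 22 mm wide; open, the fingers measure 114 mm over their backs; the gripper's body (76 mm by 85 mm) begins 54 mm behind the grasp point. The pads swing forward as they close: fully open they stand 13 mm farther back than shut.
Start: joints at [-1.246, 0.126, -0.04, 1.405, 0, 1.571], TCP at [167.531, -497.536, 231.295] pointing down, gripper open.
Joint ranges: [-2.72, 2.72], [-0.95, 1.95], [-1.27, 1.35], [-1.78, 2.02], [-1.46, 1.47], [-3.14, 3.14]. Speed limits (rad/s): [2.39, 2.39, 3.01, 3.14, 3.14, 3.14].

## Interface

Orientations are given as a rotation vector (axis times angle).
In Python, from plant import ctrl gives the robot as it stands. The module is installed in compiled form; this text tells all that it offers.
- The arm moves only by the tool servo_tool, never from a script. Its argument "steps" is a list of rows, each a list of 3 entries, a list of its own where there are three numbers: the shift along the tool's x, y, z in units of 25 mm (1.0 is 25 mm), then the turn about the tool's x in units of 5 degrees (1.0 is 5 degrees), then the opening, from 0 (shut) to 1 (fully open). A call has 1 to 8 rows; each row shifts and turns the commanded pose from where the row before left it, along the tool's axes as they then stand; what a row does not reach is not made up. A row lasts 1/12 s, in which the tool goes at most 41.7 mm and 7.16 degrees, less where a joint would pass 70% of its speed; a pose out of reach is approached as far as the arm can. A call is refused whole if a number of a shift passes 1 or a number of a turn 1, either way. A call with a gripper value outside its range is refused whole. The fingers move at their own pace and stop on an object; "newtons" is the grip in N (left out, the last holds). Time passes only in rows, so rows that do not move let the fingers close. It gives the time, the measured TCP pose, the force and the opening at its end, in the units of the state.
- ctrl.observe(): the state, without advancing time (a new reading comes with each control period).
- ctrl.grab_frame(name): name is "side" or "top" or "wrist"; returns (picture, depth): 400x640x3 uint8, red, green, blue; 400x640 float32, mm along the optical axis (not along the pixel's ray), 0 where there is no reading.
- ctrl.camera_model(name): a dict with "intrinsics" (3x3 intrinsics, pixels), "world_to_cam" (4x4, takes a point from world to camera coordinates); the wrist camera has in their place "tool_from_camera" (4x4, takes a point from camera to tool coordinates, whose origin is the TCP and whose axes are the tool frame's). Camera axes: x right, y up, looking along -z (the intrinsics and any distortion apply to the point x, -y, -z); pixel columns grow to the right and rows downward; lengths in mm; the calibration is good to about 2 mm. A picture is of the moment at which its call begins: read the wrist's pose just before it. camera_model takes no time and is no camera call.
- ctrl.finish_job(): hands the job in, once; it reports no verdict.
The state is a dict: "time": time; "joint_pos": joint angles; "qvel": joint speeds; "joint_torque": joint torques, N m; "tool_pos": TCP position; "ee_rot": TCP orientation; "contact_force": force on the tool from outside, world axes, zero at the start; "ft_torque": the same for the moment, N m; "gripper_width": finger opening in mm.
Only numpy, scipy, OpenCV 4.12 (cv2) and the standard library are available. Lean on these libraries where they do the work, as an engineer would, in place of code of your own. Each camera call takes 0.05 s, during which the arm holds its last target. There are 200 camera calls.

## Task

One tube is already clipped on the inclined wheel of the tube rotator. Take the waiting tube with the same cap colour and press it fully home, lying flat in both clips, in the holder straight across the wheel from it so that the wheel runs balanced; let go, then press the blue wake key and after it the green start key, one at a time. Do not press the red stop key and leave the other waiting tube, the beaker and the timer where they are.

Things in the scene. Friction and masses are not known exactly. Their poses are not given: they have to be found in the camera images.
- hub (a point): centre of the wheel's face on its axis; z points out of the face along the axis. The wheel is a light grey disc 194 mm across; its face leans 35 deg from level towards the operator. It turns on its axis with stiff friction (0.6 N m) and may have stopped at any angle. Black hub knob 44 mm wide, 10 mm high. Four equal holders sit on the face a quarter turn apart, 72 mm from the axis to their middles
- loaded_mid (a point): middle of the body of the purple-capped tube already clipped in one holder, 24 mm above the face and 72 mm from the axis, fixed there; turns with the wheel; z out of the face, x points away from the wheel's axis, y along that tube to its cap
- purple_mid (a point): waiting tube with the purple cap, same kind as the tube on the wheel: body 15.2 mm in diameter and 88 mm long, then a cap 18.4 mm in diameter and 19 mm long, 14 g. This point is the middle of the body on its axis, 44 mm from the round end; z points along the tube to the cap
- red_mid (a point): the other waiting tube, red cap, same size; point and axes as for the purple tube
- rest_a: white rest that carries the purple tube lying level, axis 26 mm above the worktop: plate 90x36 mm, 9 mm high on four feet, with two V supports 6 mm wide, 32 mm either side of the middle, free between them; origin under its centre, x along the tube; fixed to the worktop
- rest_b: equal white rest that carries the red tube
- rotator: white foot of the rotator, 245 mm deep (x) and 172 mm wide (y), fixed to the worktop; origin on the worktop straight below the wheel's centre, which is 150 mm up; its -x side faces the operator and carries the key panel, sloped 35 deg like the wheel
- wake_key_top (a point): middle of the top of the blue key (left on the panel), 18x22 mm, standing 10 mm above the panel inside a black frame 4 mm high; z points out of the panel. Keys are 46 mm apart
- start_key_top (a point): middle of the top of the green key (middle of the panel); as the blue one
- stop_key_top (a point): middle of the top of the red key (right on the panel); as the blue one
- wake_key (a joint): travel of the blue key, 0 up, 0.005 m fully pressed; spring, 4 N when fully down
- start_key (a joint): travel of the green key, the same
- stop_key (a joint): travel of the red key, the same
- beaker: glass beaker, 54 mm across, 70 mm high; origin under its centre
- timer: small white bench timer, 44x64x56 mm; origin under its centre
- wheel: the same wheel (origin as hub). A holder takes a tube lying across the radius, cap either way, its axis 24 mm above the face: two pairs of sprung blue jaws, 8 mm wide and 37 mm high, centred 24 mm either side of the holder's middle; 40 mm between the pairs are free for fingers down to a 4 mm strip. A tube is pressed straight in along the wheel's axis (about 10 N) and snaps past the lips
- purple_tube: the same purple-capped waiting tube, origin at its round end, z along the tube to the cap

How it is judged:
By the outcome, as a careful person would: the job done as asked, in the order asked, and still so for the second after the job is handed in, with the robot touching nothing.
It also fails if it takes over 45 s, if anything falls off the work surface, if the arm or the gripper's body presses on something with over 40 N, if the wrist force passes 120 N, or if a joint passes its speed limit or range.

## Working session

There is one attempt and no reset: what is moved stays moved. The work goes in short steps, Python scripts to look and compute and a tool call to move; the robot and the scene stay as the last step left them, time stands still between calls to the robot, and variables do not carry over. Pictures are saved under pics/ and viewed, about 8 in all and at most 12, crops included, and the job is handed in when it is done.

Besides the shell and the picture viewer there is one more tool, called after "Emit:" as a command line: name --argument value ..., lists and objects as JSON in quotes. servo_tool: Moves the arm, as the interface text tells. Its arguments: {"type":"object","properties":{"steps":{"type":"array"},"newtons":{"type":"number"}},"required":["steps"]}

```bash
mkdir -p pics
cat > h.py <<'E'
import numpy as np, cv2
from scipy.spatial.transform import Rotation as R
from plant import ctrl
def grab(n,save=None):
    s=ctrl.observe(); p,d=ctrl.grab_frame(n); m=ctrl.camera_model(n)
    K=np.array(m["intrinsics"])
    if n=="wrist":
        T=np.eye(4);T[:3,:3]=R.from_rotvec(s["ee_rot"]).as_matrix();T[:3,3]=s["tool_pos"]
        W=T@np.array(m["tool_from_camera"])
    else: W=np.linalg.inv(np.array(m["world_to_cam"]))
    dist=m.get("distortion")
    v,u=np.mgrid[0:d.shape[0],0:d.shape[1]].astype(float)
    if dist is not None:
        q=cv2.undistortPoints(np.stack([u.ravel(),v.ravel()],1)[:,None],K,np.array(dist,float).ravel())[:,0]
        x=q[:,0].reshape(d.shape);y=q[:,1].reshape(d.shape)
    else: x=(u-K[0,2])/K[0,0];y=(v-K[1,2])/K[1,1]
    C=np.stack([x*d,-y*d,-d],-1)
    P=C@W[:3,:3].T+W[:3,3]; P[d==0]=np.nan
    np.savez(f"{n}.npz",p=p,d=d,P=P)
    if save: cv2.imwrite("pics/"+save,p[:,:,::-1])
    return p,d,P
def tool():
    s=ctrl.observe(); return np.array(s["tool_pos"]),R.from_rotvec(s["ee_rot"]).as_matrix(),s
E
python3 - <<'E'
from h import *
for n in("top","side"):
    grab(n,n+"1.png"); m=ctrl.camera_model(n); print(n,m.keys()); print(np.round(m["world_to_cam"],3),m["intrinsics"])
m=ctrl.camera_model("wrist");print(m)
print(ctrl.observe())
a=cv2.imread("pics/top1.png");b=cv2.imread("pics/side1.png");cv2.imwrite("pics/both.png",cv2.resize(np.vstack([a,b]),None,fx=.75,fy=.75))
E
```

```text
top dict_keys(['intrinsics', 'world_to_cam'])
[[-3.40000e-02 -9.99000e-01 -8.00000e-03  5.30010e+01]
 [ 9.65000e-01 -3.50000e-02  2.61000e-01 -5.51644e+02]
 [-2.61000e-01  1.00000e-03  9.65000e-01 -1.48099e+03]
 [ 0.00000e+00  0.00000e+00  0.00000e+00  1.00000e+00]] [[496.38622511   0.         318.73802683]
 [  0.         496.38622511 200.13578961]
 [  0.           0.           1.        ]]
side dict_keys(['intrinsics', 'world_to_cam'])
[[-9.930000e-01 -1.140000e-01  2.200000e-02  5.073450e+02]
 [ 7.300000e-02 -4.660000e-01  8.820000e-01 -1.418700e+02]
 [-9.000000e-02  8.780000e-01  4.710000e-01 -1.899883e+03]
 [ 0.000000e+00  0.000000e+00  0.000000e+00  1.000000e+00]] [[518.90193714   0.         322.71674476]
 [  0.         518.90193714 198.52390524]
 [  0.           0.           1.        ]]
{'intrinsics': array([[276.26493992,   0.        , 321.61163692],
       [  0.        , 276.26493992, 200.25742803],
       [  0.        ,   0.        ,   1.        ]]), 'tool_from_camera': array([[ 1.19822788e-03,  2.94381480e-01, -9.55687244e-01,
        -1.42924118e+02],
       [ 9.99999249e
[... 199 characters left out ...]
0000e+00,
         1.00000000e+00]])}
{'time': 0.1, 'joint_pos': array([-1.24601383e+00,  1.26345873e-01, -4.05040788e-02,  1.40542943e+00,
       -2.15794760e-05,  1.57081441e+00]), 'qvel': array([ 0.00146783, -0.00211273,  0.00337263,  0.00216411,  0.00013712,
        0.00180323]), 'joint_torque': array([ 3.03598017e-05, -4.36907315e+01,  3.53604019e+01,  1.37868669e-02,
        2.38989082e-05, -9.55758992e-06]), 'tool_pos': array([ 167.40207726, -497.19642119,  230.59396118]), 'ee_rot': array([ 2.04607395,  0.33675551, -2.04661535]), 'contact_force': array([0.29508398, 0.35050561, 0.13231323]), 'ft_torque': array([-0.0046724 , -0.01026563,  0.00574965]), 'gripper_width': 85.4035563154426}
```

View pics/top1.png

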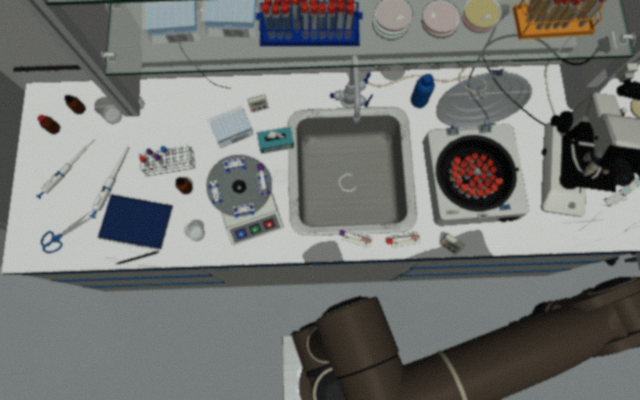

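View pics/side1.png

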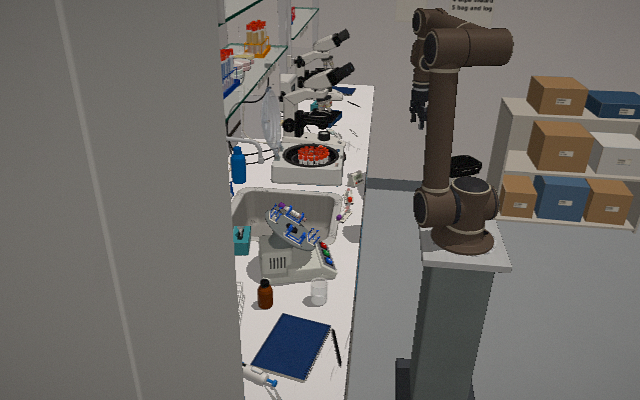

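The top view shows the rotator near (240,190), the key panel at (253,228), and the two waiting tubes at (355,238) and (403,239). I'll crop in and get rough positions.

Run:
```python
from h import *
z=np.load("top.npz");p=z['p'];P=z['P']
a=cv2.resize(p[140:260,190:290],None,fx=5,fy=5,interpolation=cv2.INTER_CUBIC);b=cv2.resize(p[215:260,330:430],None,fx=5,fy=5,interpolation=cv2.INTER_CUBIC)
s=np.load("side.npz")
c=cv2.resize(s['p'][190:290,255:345],None,fx=3.3,fy=3.3,interpolation=cv2.INTER_CUBIC)
img=np.zeros((600,800,3),np.uint8);img[:600,:500]=a;c=c[:330,:297];img[:330,503:503+c.shape[1]]=c
b=cv2.resize(b,(297,134));img[340:474,503:800]=b
cv2.imwrite("pics/crop1.png",img[:,:,::-1])
for n,u,v in[("hub",239,186),("keyB",238,233),("keyG",253,228),("keyR",268,223),("purpcap",344,233),("purpend",368,242),("redcap",416,239),("redend",389,241),("beaker",195,230),("timer",450,243)]:
    print(n,np.round(P[v,u],0))
```

```text
hub [582. 270. 159.]
keyB [461. 288.  58.]
keyG [475. 242.  55.]
keyR [490. 195.  55.]
purpcap [454. -43.  32.]
purpend [ 424. -117.   26.]
redcap [ 428. -270.   23.]
redend [ 423. -182.   35.]
beaker [480. 428.  36.]
timer [ 409. -371.   41.]
```

View pics/crop1.png

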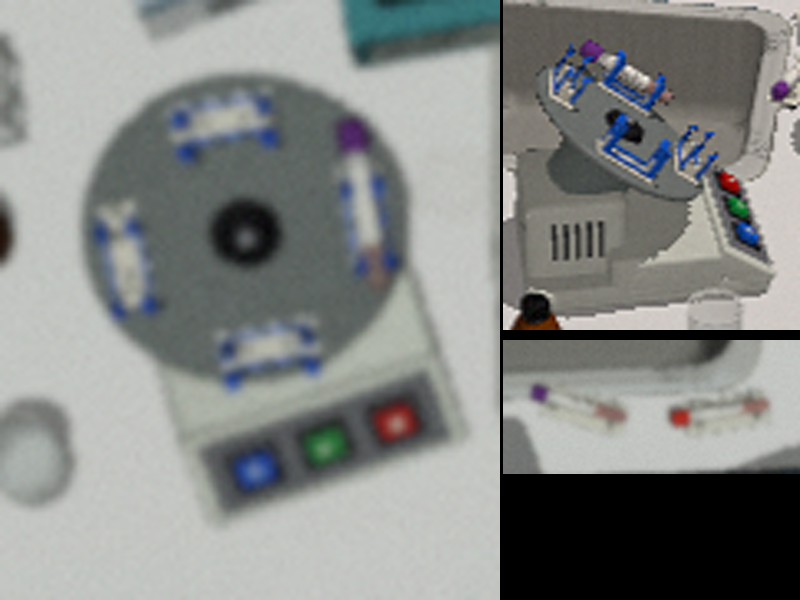

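```bash
cat >> h.py <<'E'
def go(target,yaw=None):
    "print rows-units for a world shift at current orientation (base tool axes), and yaw of tool y"
    t,Rm,s=tool(); d=Rm.T@(np.array(target,float)-t)
    print("t=%.2f tcp"%s["time"],np.round(t,1),"yaw_y %.1f"%np.degrees(np.arctan2(Rm[1,1],Rm[0,1])),"units",np.round(d/25,2),"F",np.round(s["contact_force"],1),"w %.1f"%s["gripper_width"])
E
python3 - <<'E'
from h import *
print(tool()[1].round(3)); go([420,-85,240])
E
```

```text
[[-0.     0.319 -0.948]
 [ 0.001 -0.948 -0.319]
 [-1.    -0.001  0.   ]]
t=0.10 tcp [ 167.4 -497.2  230.6] yaw_y -71.4 units [ -0.36 -12.4  -14.84] F [0.3 0.4 0.1] w 85.4
```

Emit:
servo_tool --steps '[[[0,-0.83,-1],0,1],[[0,-0.83,-1],0,1],[[0,-0.83,-1],0,1],[[0,-0.83,-1],0,1],[[0,-0.83,-1],0,1],[[0,-0.83,-1],0,1],[[0,-0.83,-1],0,1],[[0,-0.83,-1],0,1]]'

```text
time: 0.77
tool_pos: [304.4, -274.8, 231.0]
ee_rot: [2.046, 0.335, -2.046]
contact_force: [0.5, -0.2, -0.4]
gripper_width: 85.8
```

Emit:
servo_tool --steps '[[[0,-0.83,-1],-1,1],[[0,-0.83,-1],-1,1],[[0,-0.83,-0.8],-1,1],[[0,-0.6,-0.8],-1,1],[[0,-0.4,-0.5],-1,1],[[0,0,0],-1,1],[[0,0,0],-1,1],[[0,0,0],-1,1]]'

```text
time: 1.43
tool_pos: [355.2, -152.1, 231.0]
ee_rot: [1.596, 0.902, -1.597]
contact_force: [-0.3, 0.3, -0.5]
gripper_width: 85.4
```

Run:
```python
from h import *
go([420,-85,240]); grab("wrist","w1.png"); go([420,-85,240])
```

```text
t=1.43 tcp [ 355.2 -152.1  231. ] yaw_y -31.1 units [-0.36  0.83 -3.64] F [-0.3  0.3 -0.5] w 85.4
t=1.48 tcp [ 355.2 -152.3  231. ] yaw_y -30.9 units [-0.36  0.84 -3.64] F [-0.5 -0.3 -0.3] w 85.2
```

View pics/w1.png

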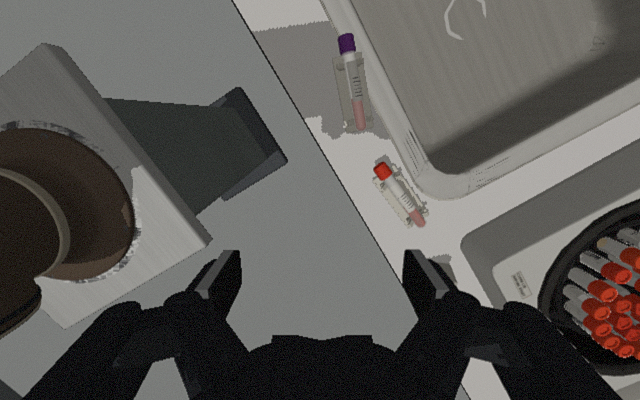

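The wrist view shows the purple cap at (346,42) and that tube's round end at (361,128). The red-capped tube runs from (382,170) to (418,222).

Run:
```python
from h import *
z=np.load("wrist.npz");p=z['p'].astype(int);P=z['P']
sub=np.zeros(p.shape[:2],bool);sub[25:140,325:380]=1
cap=sub&(p[...,0]-p[...,1]>15)&(p[...,2]-p[...,1]>25)
c=P[cap];print("cap",len(c),np.nanmean(c,0).round(1),np.nanmax(c[:,2]))
m=sub&(P[...,2]>29)&(P[...,2]<45)
q=P[m];q=q[np.isfinite(q).all(1)]
cen=q[:,:2].mean(0);u,s,v=np.linalg.svd(q[:,:2]-cen);d=v[0]
if d@(np.nanmedian(c[:,:2],0)-cen)<0:d=-d
t=(q[:,:2]-cen)@d;n=(q[:,:2]-cen)@[-d[1],d[0]]
lo,hi=np.percentile(t,[1,99]);print(len(q),"len",hi-lo,"width",np.ptp(n),"zmax",np.percentile(q[:,2],[5,50,95]))
print("round end",cen+lo*d,"cap end",cen+hi*d,"yaw",np.degrees(np.arctan2(d[1],d[0])),"mid from end",cen+(lo+44)*d,"mid from cap",cen+(hi-63)*d)
# worktop check
print("table z",np.nanmedian(P[150:160,345:365][...,2]))
go([500,110,300])
```

```text
cap 244 [456.6 -35.5  34.3] 37.66362049962754
1284 len 102.63872235402337 width 28.005524156450065 zmax [29.80352816 33.14052318 35.53182474]
round end [ 427.19830768 -125.25175945] cap end [459.4283427  -27.80468577] yaw 71.69867677610522 mid from end [441.01494051 -83.47735751] mid from cap [439.6454366 -87.618034 ]
table z 0.3948423438122006
t=1.48 tcp [ 355.2 -152.3  231. ] yaw_y -30.9 units [ -2.76  -0.41 -11.98] F [-0.5 -0.3 -0.3] w 85.2
```

Emit:
servo_tool --steps '[[[-0.3,-0.12,-1],0,0],[[-0.3,-0.12,-1],0,0],[[-0.3,-0.12,-1],0,0],[[-0.3,-0.12,-1],0,0],[[-0.3,-0.12,-1],0,0],[[-0.3,-0.12,-1],0,0],[[-0.3,-0.12,-1],0,0],[[-0.3,-0.12,-1],0,0]]'

```text
time: 2.15
tool_pos: [439.2, 31.6, 291.4]
ee_rot: [1.601, 0.897, -1.602]
contact_force: [0.9, -1.1, -0.2]
gripper_width: 0.2
```

Emit:
servo_tool --steps '[[[-0.1,-0.12,-1],0,0],[[-0.1,-0.12,-1],0,0],[[-0.1,-0.12,-1],0,0],[[0,-0.12,-1],0,0],[[0,-0.12,-1],0,0],[[0,-0.12,-1],0,0],[[0,-0.12,-1],0,0],[[0,-0.12,-1],-1,0]]'

```text
time: 2.82
tool_pos: [523.0, 214.8, 298.4]
ee_rot: [1.54, 0.954, -1.542]
contact_force: [0.2, -0.4, 1.1]
gripper_width: 0.0
```

Emit:
servo_tool --steps '[[[0,0,-0.5],-1,0],[[0,0,0],-1,0],[[0,0,0],-1,0],[[0,0,0],-1,0],[[0,0,0],-1,0],[[0,0,0],-1,0],[[0,0,0],-1,0],[[0,0,0],-1,0]]'

```text
time: 3.48
tool_pos: [528.1, 224.8, 298.3]
ee_rot: [1.03, 1.314, -1.032]
contact_force: [-0.1, -0.2, -0.3]
gripper_width: 0.4
```

Run:
```python
from h import *
grab("wrist","w2.png"); go([530,240,300])
```

```text
t=3.53 tcp [528.2 224.7 298.3] yaw_y 13.9 units [-0.07  0.22 -0.57] F [-1.  -0.3 -0.7] w -0.1
```

View pics/w2.png

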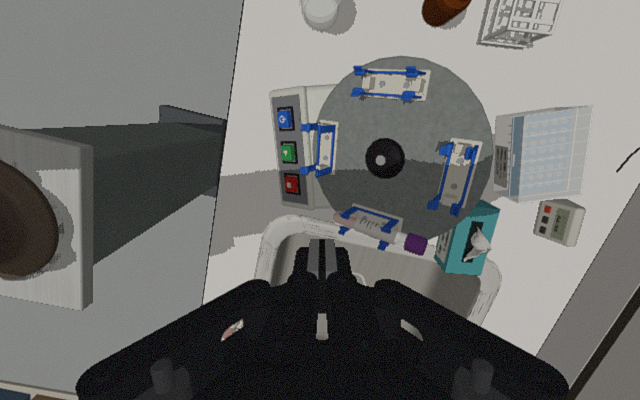

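The wrist view shows the whole wheel, with its hub at (384,158) and the loaded tube at (375,223) with its purple cap at (415,243). The other holders are at (391,82), (321,148) and (455,178), and the keys at (285,118), (289,153) and (292,184).

Run:
```python
from h import *
z=np.load("wrist.npz");p=z['p'].astype(int);P=z['P']
r,g,b=p[...,0],p[...,1],p[...,2]
v,u=np.mgrid[0:400,0:640]
hsv=cv2.cvtColor(z['p'],cv2.COLOR_RGB2HSV);S=hsv[...,1].astype(int)
# plane: annulus near hub
def reg(m): q=P[m];return q[np.isfinite(q).all(1)]
rad=np.hypot(u-384,v-158)
q=reg((rad>25)&(rad<45)&(S<60)&(v<195))
for _ in range(4):
    c=q.mean(0);n=np.linalg.svd(q-c)[2][2];n*=np.sign(n[2]);e=(q-c)@n;q=q[abs(e)<3]
print("n",n.round(3),"tilt",np.degrees(np.arccos(n[2])),"downhill yaw",np.degrees(np.arctan2(n[1],n[0])),len(q))
H=(P-c)@n
k=reg((rad<22)&(H>4)&(H<14)); kc=(k.min(0)+k.max(0))/2;kc=np.median(k,0)
hub=k.mean(0); hub=hub-((hub-c)@n)*n
# disc rim fit in plane
down=np.array([n[0],n[1],0]);down-=(down@n)*n;down/=np.linalg.norm(down);left=np.cross(n,down)  # left: ccw from down
print("hub knob",hub.round(1),"down",down.round(3),"left",left.round(3))
D=(abs(H)<4)&(S<70)&(np.hypot(*( (P-hub)@np.stack([down,left],1)).transpose(2,0,1))<115)
x,y=reg(D)@down-hub@down,reg(D)@left-hub@left
print("disc ext",np.percentile(x,[.3,99.7]).round(1),np.percentile(y,[.3,99.7]).round(1))
def rep(name,m):
    q=reg(m)
    if len(q)<5: print(name,len(q));return
    w=np.median(q,0); d=w-hub; a,bb,h=d@down,d@left,d@n
    print(name,len(q),w.round(1),"down %.1f left %.1f h %.1f r %.1f ang %.1f"%(a,bb,h,np.hypot(a,bb),np.degrees(np.arctan2(bb,a))))
blue=(b-r>50)&(b-g>30)&(H>5)
for nm,(cx,cy) in dict(leftH=(391,82),bot=(321,148),top=(455,178),loaded=(375,223)).items():
    w=(abs(u-cx)<48)&(abs(v-cy)<48)
    rep(nm,w&blue)
rep("cap",(abs(u-415)<18)&(abs(v-243)<14)&(b-g>20)&(r-g>8)&(H>10))
for nm,(cx,cy),m in[("B",(285,118),b-r>50),("G",(289,153),g-r>40),("R",(292,184),r-g>60)]:
    rep("key"+nm,(abs(u-cx)<14)&(abs(v-cy)<14)&m)
np.savez("wheel.npz",hub=hub,n=n,down=down,left=left)
```

```text
n [-0.547 -0.173  0.819] tilt 35.04046244485161 downhill yaw -162.43376984087104 4062
hub knob [586.9 273.7 151.8] down [-0.781 -0.247 -0.574] left [ 0.302 -0.953  0.   ]
disc ext [-92.8  93.5] [-93.3  79.9]
leftH 617 [567.8 341.7 172.8] down -13.9 left -70.6 h 15.9 r 72.0 ang -101.1
bot 609 [516.  267.3 129.1] down 69.9 left -15.3 h 21.3 r 71.6 ang -12.3
top 715 [629.8 280.5 213. ] down -70.3 left 6.5 h 25.4 r 70.6 ang 174.7
loaded 380 [596.5 207.1 161.7] down 3.3 left 66.4 h 14.4 r 66.4 ang 87.2
cap 358 [625.8 205.9 200.2] down -41.3 left 76.3 h 30.0 r 86.8 ang 118.4
keyB 185 [463.5 282.4  51.4] down 151.9 left -45.6 h -16.2 r 158.6 ang -16.7
keyG 174 [477.  238.6  51.7] down 152.0 left 0.2 h -15.8 r 152.0 ang 0.1
keyR 141 [491.4 196.6  51.7] down 151.1 left 44.6 h -16.3 r 157.6 ang 16.5
```

```bash
cat >> h.py <<'E'
try:
    w=np.load("wheel.npz");hub,n,down,right=[w[k] for k in("hub","n","down","left")]
except Exception: pass
def face(a,b,h=0,v=0): return hub+a*down+b*right+h*n+np.array([0,0,v])
def pol(r,deg,v): return face(r*np.cos(np.radians(deg)),r*np.sin(np.radians(deg)),0,v)
E
python3 - <<'E'
from h import *
z=np.load("wrist.npz");p=z['p'].astype(int);P=z['P']
b=p[...,2];r=p[...,0];g=p[...,1];H=(P-hub)@n;X=(P-hub)@down;Y=(P-hub)@right
for a0 in(-98,-8,82,172):
    c,s=np.cos(np.radians(a0)),np.sin(np.radians(a0))
    ra=X*c+Y*s;ta=-X*s+Y*c
    m=(b-r>40)&(b-g>25)&(H>4)&(H<42)&(abs(ra-72)<22)&(abs(ta)<40)
    t=ta[m];rr=ra[m]
    f=[(t[t<0].min(),t[t>0].max())]
    A=np.median(t[t<0]),np.median(rr[t<0]);B=np.median(t[t>0]),np.median(rr[t>0])
    print(a0,"mid t %.1f"%((A[0]+B[0])/2),A,B,"ends",f,"slope deg %.1f"%np.degrees(np.arctan2(B[1]-A[1],B[0]-A[0])),H[m].max())
t,Rm,s=tool()
from math import radians
a=radians(-3.6);Rz=R.from_euler('x',a).as_matrix();Rm=Rm@Rz
pts=[pol(82,-137,100),pol(82,-137,20)]+[pol(82,f,20) for f in np.linspace(-137,-38,12)[1:]]
prev=t
for q in pts: print(q.round(0),np.round(Rm.T@(q-prev)/25,2)); prev=q
E
```

```text
-98 mid t -1.0 (np.float64(-23.31409817381965), np.float64(76.82905954163684)) (np.float64(21.351417405101177), np.float64(77.18122596112951)) ends [(np.float64(-28.77698790002284), np.float64(30.019755837721462))] slope deg 0.5 38.626442347368965
-8 mid t -0.6 (np.float64(-23.058996659663634), np.float64(65.71049489770715)) (np.float64(21.8897705448245), np.float64(67.74136109765362)) ends [(np.float64(-28.798790997785588), np.float64(28.246020019633704))] slope deg 2.6 38.48630799807284
82 mid t -2.1 (np.float64(-24.84103287696835), np.float64(62.57896029750125)) (np.float64(20.72708365246268), np.float64(63.151692109356645)) ends [(np.float64(-30.985288657377833), np.float64(26.442348296923413))] slope deg 0.7 38.26574844109493
172 mid t -0.9 (np.float64(-22.828448148129983), np.float64(64.20365422274145)) (np.float64(21.02901012107521), np.float64(75.73893362821087)) ends [(np.float64(-31.06962700940062), np.float64(26.74451904373022))] slope deg 14.7 38.922135582082056
[617. 342. 286.] [ 0.48  4.79 -3.4 ]
[617. 342. 206.] [ 3.2  0.  -0. ]
[607. 348. 201.] [ 0.22 -0.31 -0.35]
[596. 352. 195.] [ 0.25 -0.35 -0.28]
[586. 354. 188.] [ 0.27 -0.38 -0.21]
[575. 354. 181.] [ 0.29 -0.41 -0.14]
[564. 353. 173.] [ 0.29 -0.42 -0.06]
[555. 349. 166.] [ 0.3  -0.42  0.02]
[545. 343. 159.] [ 0.29 -0.41  0.1 ]
[537. 336. 152.] [ 0.28 -0.39  0.18]
[531. 327. 146.] [ 0.26 -0.37  0.25]
[525. 317. 140.] [ 0.23 -0.33  0.32]
[521. 306. 135.] [ 0.2  -0.28  0.38]
```

Emit:
servo_tool --steps '[[[0,0,0],-0.7,0],[[0,0.95,-0.68],0,0],[[0,0.95,-0.68],0,0],[[0,0.95,-0.68],0,0],[[0,0.95,-0.68],0,0],[[0,0.95,-0.68],0,0],[[0,0,0],0,0]]'

```text
time: 4.12
tool_pos: [618.9, 344.7, 293.7]
ee_rot: [0.985, 1.338, -0.991]
contact_force: [0.2, 1.1, -1.7]
gripper_width: 0.3
```

Run:
```python
from h import *
go(pol(82,-137,20))
```

```text
t=4.12 tcp [618.9 344.7 293.7] yaw_y 17.0 units [ 3.5  -0.1   0.09] F [ 0.2  1.1 -1.7] w 0.3
```

Emit:
servo_tool --steps '[[[0.9,0,0],0,0],[[0.9,0,0],0,0],[[0.9,-0.05,0.05],0,0],[[0.5,-0.05,0.04],0,0],[[0.3,0,0],0,0],[[0,0,0],0,0]]'

```text
time: 4.62
tool_pos: [614.1, 337.4, 209.3]
ee_rot: [0.986, 1.336, -0.991]
contact_force: [1.0, -0.1, -0.3]
gripper_width: 0.1
```

Emit:
servo_tool --steps '[[[0.22,-0.31,-0.35],0,0],[[0.25,-0.35,-0.28],0,0],[[0.27,-0.38,-0.21],0,0],[[0.29,-0.41,-0.14],0,0]]'

```text
time: 4.95
tool_pos: [575.2, 352.1, 188.3]
ee_rot: [0.993, 1.331, -0.982]
contact_force: [7.0, 2.5, 6.6]
gripper_width: 0.0
```

Run:
```python
from h import *
go(pol(82,-101,20)); t,_,s=tool(); d=t-hub; print("angle",np.degrees(np.arctan2(d@right,d@down)),s["ft_torque"])
```

```text
t=4.95 tcp [575.2 352.1 188.3] yaw_y 17.0 units [ 0.3   0.01 -0.09] F [7.  2.5 6.6] w 0.0
angle -111.70255486467994 [ 0.5310152  -1.30632882 -0.0260803 ]
```

Emit:
servo_tool --steps '[[[0.29,-0.42,-0.06],0,0],[[0.3,-0.42,0.02],0,0],[[0.29,-0.41,0.1],0,0],[[0.28,-0.39,0.18],0,0],[[0.26,-0.37,0.25],0,0],[[0.23,-0.33,0.32],0,0],[[0.2,-0.28,0.38],0,0],[[0,0,0],0,0]]'

```text
time: 5.62
tool_pos: [514.9, 307.8, 139.6]
ee_rot: [0.99, 1.35, -0.983]
contact_force: [-13.6, 17.0, -2.1]
gripper_width: 0.0
```

Run:
```python
from h import *
go(pol(82,-29,20)); t,_,s=tool(); d=t-hub; print("angle",np.degrees(np.arctan2(d@right,d@down)),d@down,d@right,d@n)
```

```text
t=5.62 tcp [514.9 307.8 139.6] yaw_y 17.3 units [ 0.35 -0.01  0.59] F [-13.6  17.   -2.1] w 0.0
angle -44.731384525154354 54.83919358418897 -54.32739237619963 23.473986253898747
```

Emit:
servo_tool --steps '[[[0.15,-0.1,0.3],0,0],[[0.1,-0.1,0.3],0,0],[[0,0,0],0,0],[[0,0,-0.6],0,0],[[-0.9,0,-0.3],0,0],[[-1,0.4,0],0,0],[[-1,0.4,0.5],0,0],[[-1,0.4,1],0,0]]'

```text
time: 6.28
tool_pos: [552.0, 284.0, 233.1]
ee_rot: [0.987, 1.336, -0.982]
contact_force: [0.9, 0.2, 0.2]
gripper_width: 0.0
```

Emit:
servo_tool --steps '[[[-1,0,1],0,0],[[-1,0,1],0,0],[[-0.5,0,1],0,1],[[0,0,0.8],0,1],[[0,0,0],0,1]]'

```text
time: 6.7
tool_pos: [581.8, 188.3, 296.0]
ee_rot: [0.992, 1.33, -0.987]
contact_force: [0.4, 0.4, -0.2]
gripper_width: 35.6
```

```bash
cat > ang.py <<'E'
from h import *
z=np.load("wrist.npz");p=z['p'].astype(int);P=z['P']
b=p[...,2];r=p[...,0];g=p[...,1];H=(P-hub)@n;X=(P-hub)@down;Y=(P-hub)@right
m0=(b-r>40)&(b-g>25)&(H>4)&(H<42)&(abs(np.hypot(X,Y)-75)<25)
for a0 in(-15,0,75,90,165,180,-105,-90):
    c,s=np.cos(np.radians(a0)),np.sin(np.radians(a0))
    ra=X*c+Y*s;ta=-X*s+Y*c
    m=m0&(abs(ra-72)<22)&(abs(ta)<45)
    if m.sum()<30: continue
    print(a0,"ends",np.percentile(ta[m],[1,99]).round(1),"mid->ang %.1f"%(a0+np.degrees(np.arctan2(np.percentile(ta[m],[1,99]).mean(),72))),"H",H[m].max().round(1),m.sum())
m=(b-g>20)&(r-g>8)&(H>10)&(H<45)&(np.hypot(X,Y)<100)
print("cap",X[m].mean(),Y[m].mean(),"loaded ang",np.degrees(np.arctan2(Y[m].mean(),X[m].mean()))-36.6,m.sum())
E
python3 - <<'E'
from h import *
grab("wrist","w3.png"); go([528,225,300])
import ang
E
```

```text
t=6.75 tcp [581.  189.7 295. ] yaw_y 16.9 units [-0.21 -1.62 -1.97] F [-0.   0.1  0.1] w 43.0
-15 ends [-9.8 44.4] mid->ang -1.5 H 38.2 736
0 ends [-27.4  27.4] mid->ang -0.0 H 38.2 782
75 ends [-11.8  44.8] mid->ang 87.9 H 38.0 563
90 ends [-29.9  25.9] mid->ang 88.4 H 38.0 587
165 ends [-12.5  44.7] mid->ang 177.6 H 38.9 816
180 ends [-29.5  26.9] mid->ang 179.0 H 38.9 853
-105 ends [-10.2  44.4] mid->ang -91.6 H 38.0 863
-90 ends [-27.3  28.6] mid->ang -89.5 H 38.1 925
cap -72.43747010769795 -51.932040493416984 loaded ang -180.96241574044538 745
```

View pics/w3.png

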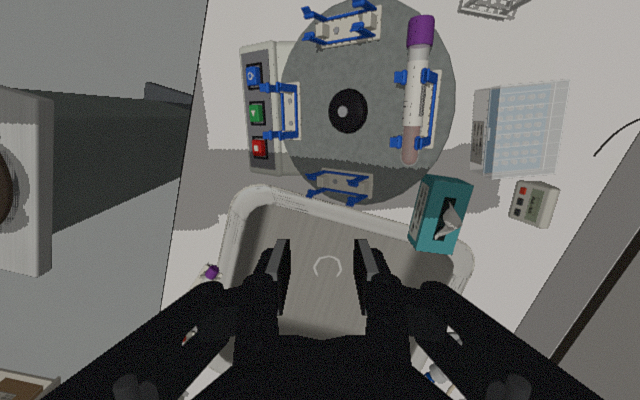

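The wheel is aligned: the loaded tube is now at the top at (415,90), and the empty target holder is at the bottom at (290,108). Next I'll fetch the purple tube.

Emit:
servo_tool --steps '[[[0,-0.95,0.99],0,1],[[0,-0.95,0.99],0,1],[[0,-0.95,0.99],0,1],[[0,-0.95,0.99],0,1],[[0,-0.95,0.99],0,1],[[0.3,-0.95,0.99],0,1],[[0.5,-0.95,0.99],0,1],[[0.6,-0.95,0.99],0,1]]'

```text
time: 7.42
tool_pos: [456.3, -54.4, 258.8]
ee_rot: [0.987, 1.334, -0.984]
contact_force: [0.6, -1.1, 0.0]
gripper_width: 85.2
```

Emit:
servo_tool --steps '[[[0.8,-0.95,0.9],0,1],[[0.8,0,0],1,1],[[0.8,0,0],1,1],[[0.8,0,0],1,1],[[0.8,0,0],1,1],[[0,0,0],1,1],[[0,0,0],1,1],[[0,0,0],1,1]]'

```text
time: 8.08
tool_pos: [440.5, -81.6, 158.0]
ee_rot: [1.438, 1.043, -1.438]
contact_force: [-0.1, 0.2, -0.2]
gripper_width: 85.5
```

Run:
```python
from h import *
go([440.5,-85.5,150]); p,d,P=grab("wrist","w4.png"); p=p.astype(int)
near=np.hypot(P[...,0]-440,P[...,1]+85)<75
m=near&(P[...,2]>30)&(P[...,2]<40)&(abs((P[...,0]-440)*np.sin(np.radians(71.7))-(P[...,1]+85.5)*np.cos(np.radians(71.7)))<9)
q=P[m];cen=q[:,:2].mean(0);d=np.linalg.svd(q[:,:2]-cen,full_matrices=False)[2][0];d*=np.sign(d[1])
t=(q[:,:2]-cen)@d;w=(q[:,:2]-cen)@[-d[1],d[0]];lo,hi=np.percentile(t,[.5,99.5])
print(len(q),"len",hi-lo,"w",np.percentile(w,[2,98]),"yaw",np.degrees(np.arctan2(d[1],d[0])),"mid",cen+(lo+44)*d,cen+(hi-63)*d,"z",np.percentile(q[:,2],[50,97]))
c=near&(p[...,0]-p[...,1]>15)&(p[...,2]-p[...,1]>25);print("cap",P[c].mean(0),c.sum(), "mid via cap",P[c].mean(0)[:2]-53.5*d)
```

```text
t=8.08 tcp [440.5 -81.6 158. ] yaw_y -18.1 units [0.32 0.05 0.15] F [-0.1  0.2 -0.2] w 85.5
1374 len 103.51491042347945 w [-6.75891464  6.90074887] yaw 71.70066967991937 mid [441.62056458 -83.41932898] [440.52631142 -86.72817461] z [33.16809588 35.74330527]
cap [457.46678979 -35.09731303  33.95475287] 309 mid via cap [440.66878708 -85.89177242]
```

View pics/w4.png

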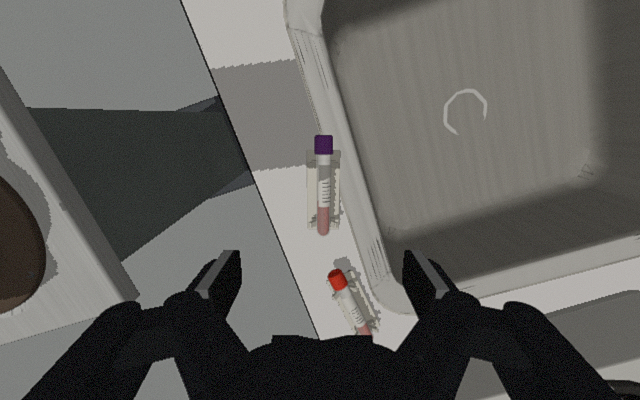

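The wrist view shows the purple tube centred at (323,190), with its axis perpendicular to the jaws. The red tube at (350,300) is clear.

Emit:
servo_tool --steps '[[[0.9,0.06,0.12],0,0.5],[[0.9,0,0],0,0.5],[[0.9,0,0],0,0.5],[[0.9,0,0],0,0.5],[[0.8,0,0],0,0.5],[[0.6,0,0],0,0.5],[[0.4,0,0],0,0.5],[[0.24,0,0],0,0.5]]'

```text
time: 8.8
tool_pos: [440.7, -85.2, 16.1]
ee_rot: [1.434, 1.047, -1.435]
contact_force: [-0.4, -0.7, -0.4]
gripper_width: 42.4
```

Run:
```python
from h import *
go([440.9,-85,17])
```

```text
t=8.80 tcp [440.7 -85.2  16.1] yaw_y -17.8 units [-0.04  0.   -0.01] F [-0.4 -0.7 -0.4] w 42.4
```

Emit:
servo_tool --steps '[[[-0.04,0,0],0,0],[[0,0,0],0,0],[[0,0,0],0,0],[[0,0,0],0,0],[[0,0,0],0,0],[[0,0,0],0,0]]' --newtons 60

```text
time: 9.3
tool_pos: [440.8, -85.5, 19.0]
ee_rot: [1.436, 1.045, -1.435]
contact_force: [-5.2, 3.3, 6.0]
gripper_width: 12.9
```

Emit:
servo_tool --steps '[[[-0.3,0,0],0,0],[[-0.7,0,0],0,0],[[-0.9,0,0],0,0],[[-1,0,0],0,0],[[-1,0,0],0,0],[[-1,0,0],0,0],[[-1,0,0],0,0],[[-1,0,0],0,0]]'

```text
time: 9.97
tool_pos: [441.5, -86.1, 193.1]
ee_rot: [1.436, 1.043, -1.433]
contact_force: [0.1, 0.3, 0.6]
gripper_width: 12.7
```

Run:
```python
from h import *
# pre-insert: tube mid at holder, 24+45 above face along n ; tcp 9 below tube axis
q=face(72,0,24+45)+[0,0,-9]; print(q, face(72,0,24)+[0,0,-9]); go(q)
grab("wrist","w5.png")
```

```text
[492.94738662 243.91831929 157.9863893 ] [517.57954094 251.71612291 121.14278426]
t=9.97 tcp [441.5 -86.1 193.1] yaw_y -17.9 units [  1.4   -2.1  -13.19] F [0.1 0.3 0.6] w 12.7
```

View pics/w5.png

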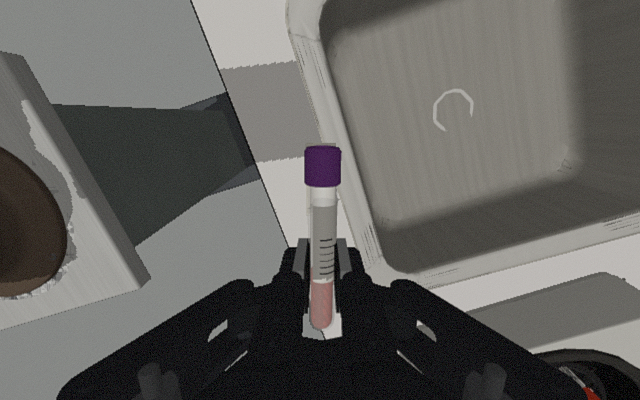

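The tube is held, with its cap at (322,165) and its end at (321,325). I'll measure where it sits in the tool frame.

Run:
```python
from h import *
t,Rm,s=tool(); z=np.load("wrist.npz");P=z['P'];T=(P-t)@Rm
m=(abs(T[...,1])<9)&(T[...,0]>-45)&(T[...,0]<15)&(abs(T[...,2])<75)
v,u=np.mgrid[0:400,0:640]; m&=(abs(u-322)<25)&(v<328)
q=T[m]
for a in range(-72,56,8):
    k=q[(q[:,2]>=a)&(q[:,2]<a+8)]
    if len(k)>3: print(a,len(k),"top x %.1f"%np.percentile(k[:,0],5),"y %.1f..%.1f"%(np.percentile(k[:,1],3),np.percentile(k[:,1],97)))
print("z range",q[:,2].min(),q[:,2].max())
```

```text
-64 493 top x -11.4 y -8.1..7.1
-56 571 top x -11.8 y -8.2..7.1
-48 489 top x -11.7 y -8.3..6.8
-40 458 top x -10.4 y -8.5..5.5
-32 429 top x -10.4 y -8.3..5.6
-24 422 top x -10.4 y -8.7..5.7
-16 879 top x -39.8 y -8.7..8.7
-8 579 top x -40.7 y -8.5..6.9
0 550 top x -42.5 y -8.5..7.4
8 361 top x -32.3 y -8.1..5.9
16 303 top x -10.2 y -8.2..4.7
24 314 top x -10.3 y -8.8..5.1
32 267 top x -10.1 y -8.4..4.9
40 11 top x -7.6 y -8.1..4.8
z range -61.64950524519733 42.521582627405905
```

Emit:
servo_tool --steps '[[[0,-0.15,-0.9],0,0],[[0,-0.16,-1],0,0],[[0,-0.16,-1],0,0],[[0,-0.16,-1],0,0],[[0,-0.16,-1],0,0],[[0,-0.16,-1],0,0],[[0,-0.16,-1],0,0],[[0,-0.16,-1],0,0]]'

```text
time: 10.68
tool_pos: [472.2, 113.2, 191.6]
ee_rot: [1.437, 1.044, -1.433]
contact_force: [0.1, 0.3, -1.2]
gripper_width: 12.5
```

Emit:
servo_tool --steps '[[[0,-0.16,-1],0,0],[[0,-0.16,-1],0,0],[[0,-0.16,-1],0,0],[[0,-0.16,-1],0,0],[[0,-0.16,-1],-1,0],[[0,0,0],-1,0],[[0,0,0],-1,0],[[0,0,0],-1,0]]'

```text
time: 11.35
tool_pos: [491.5, 237.9, 191.3]
ee_rot: [1.179, 1.228, -1.177]
contact_force: [0.3, 0.3, -1.1]
gripper_width: 12.8
```

Emit:
servo_tool --steps '[[[0,0,0],-1,0],[[0,0,0],-1,0],[[0,0,0],-1,0],[[0,0,0],-0.1,0]]'

```text
time: 11.68
tool_pos: [491.4, 237.2, 191.4]
ee_rot: [0.979, 1.339, -0.977]
contact_force: [0.2, -0.1, -0.8]
gripper_width: 12.6
```

Run:
```python
from h import *
go(face(72,0,64)+[1,0,-4])
p,d,P=grab("wrist","w6.png")
t,Rm,s=tool(); T=(P-t)@Rm
v,u=np.mgrid[0:400,0:640]
m=(abs(T[...,1])<10)&(T[...,0]>-20)&(T[...,0]<5)&(T[...,2]<-16)&(T[...,2]>-43)&(abs(u-322)<25)
print("body top x",np.percentile(T[m][:,0],[5,20]),"y",np.percentile(T[m][:,1],[3,97]))
import ang
```

```text
t=11.68 tcp [491.4 237.2 191.4] yaw_y 17.8 units [ 1.3   0.29 -0.23] F [ 0.2 -0.1 -0.8] w 12.6
body top x [-15.37231434 -14.66959391] y [-6.23274846  7.78100405]
-15 ends [-10.1  43.9] mid->ang -1.8 H 38.0 1031
0 ends [-28.   27.5] mid->ang -0.2 H 38.0 1060
75 ends [ 3.9 40.1] mid->ang 92.0 H 22.1 347
90 ends [-12.5  24.7] mid->ang 94.8 H 22.1 347
165 ends [-12.3  42.3] mid->ang 176.8 H 39.1 1918
180 ends [-29.1  27. ] mid->ang 179.2 H 39.1 1980
-105 ends [-9.3 44.6] mid->ang -91.2 H 39.0 1617
-90 ends [-26.8  29.8] mid->ang -88.8 H 39.0 1752
cap -63.13886980104426 -51.70456570652054 loaded ang -177.28587439498753 876
```

View pics/w6.png

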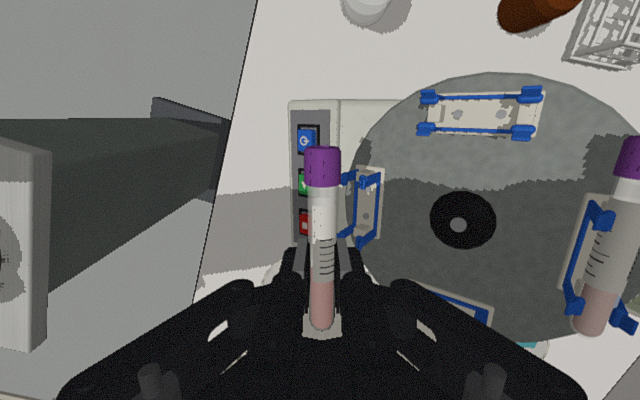

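The tube is clear of everything, with its cap at (322,165). The target holder is at (365,205), and the tube is parallel to it.

Run:
```python
from h import *
z=np.load("wrist.npz");P=z['P'];p=z['p'].astype(int)
H=(P-hub)@n;X=(P-hub)@down;Y=(P-hub)@right;r=np.hypot(X,Y)
S=p.max(-1)-p.min(-1)
m=(r>30)&(r<50)&(S<30)&(abs(H)<6)&(X<20);q=P[m];c=q.mean(0);nn=np.linalg.svd(q-c,full_matrices=False)[2][2];print("plane n",nn.round(3),"h",np.median(H[m]))
k=(r<30)&(p.max(-1)<60)&(H>5)&(H<16);print("knob ctr",X[k].mean(),Y[k].mean(),np.ptp(X[k]),np.ptp(Y[k]),"H",np.median(H[k]))
m=(p[...,2]-p[...,0]>40)&(p[...,2]-p[...,1]>25)&(abs(X-72)<22)&(abs(Y)<40)
for lo,hi in((5,15),(15,25),(25,33),(33,41)):
    k=m&(H>=lo)&(H<hi)
    if k.sum()>10:print("jaws h",lo,"X",np.percentile(X[k],[3,97]).round(1),k.sum())
go(face(72,0,64)+[-.8,0,-7]);go(face(72,0,24)+[-.8,0,-7]); t,Rm,_=tool(); print("per mm -n in tool",Rm.T@(-n))
```

```text
plane n [ 0.548  0.173 -0.819] h 0.046299852939802835
knob ctr 1.0973583995347806 -0.8802901622112806 40.618944442903256 40.761368478619744 H 8.957273751434883
jaws h 5 X [63.1 84.8] 483
jaws h 15 X [63.1 83.9] 204
jaws h 25 X [63.2 83. ] 237
jaws h 33 X [61.7 84. ] 130
t=11.73 tcp [491.4 237.1 191.3] yaw_y 17.6 units [ 1.42  0.22 -0.25] F [ 0.3 -1.   0.5] w 12.6
t=11.73 tcp [491.4 237.1 191.3] yaw_y 17.6 units [ 2.73  1.14 -0.25] F [ 0.3 -1.   0.5] w 12.6
per mm -n in tool [8.19733256e-01 5.72745476e-01 8.59556167e-05]
```

Emit:
servo_tool --steps '[[[0.5,0.1,-0.12],0,0],[[0.5,0.09,-0.13],0,0],[[0.44,0,0],0,0],[[0,0,0],0,0],[[0.16,0.115,0],0,0],[[0.16,0.115,0],0,0],[[0.16,0.115,0],0,0],[[0,0,0],0,0]]'

```text
time: 12.4
tool_pos: [502.2, 247.0, 142.0]
ee_rot: [0.98, 1.339, -0.98]
contact_force: [0.4, 0.1, -0.8]
gripper_width: 12.7
```

Run:
```python
from h import *
go(face(73,0,24)+[-.8,0,-7])
```

```text
t=12.40 tcp [502.2 247.  142. ] yaw_y 17.6 units [ 0.78  0.58 -0.  ] F [ 0.4  0.1 -0.8] w 12.7
```

Emit:
servo_tool --steps '[[[0.16,0.115,0],0,0],[[0.16,0.115,0],0,0],[[0.16,0.115,0],0,0],[[0,0,0],0,0]]'

```text
time: 12.73
tool_pos: [509.7, 249.5, 129.6]
ee_rot: [0.979, 1.34, -0.981]
contact_force: [-0.5, 0.2, -0.4]
gripper_width: 12.7
```

Emit:
servo_tool --steps '[[[0.1,0.07,0],0,0],[[0.1,0.07,0],0,0],[[0,0,0],0,0]]'

```text
time: 12.98
tool_pos: [513.3, 250.7, 124.8]
ee_rot: [0.98, 1.339, -0.98]
contact_force: [-1.0, 0.8, -2.4]
gripper_width: 12.7
```

Run:
```python
from h import *
go(face(73,0,24)+[-.8,0,-7])
```

```text
t=12.98 tcp [513.3 250.7 124.8] yaw_y 17.6 units [0.09 0.11 0.  ] F [-1.   0.8 -2.4] w 12.7
```

Emit:
servo_tool --steps '[[[0.07,0.05,0],0,0],[[0.07,0.05,0],0,0],[[0,0,0],0,0]]'

```text
time: 13.23
tool_pos: [515.6, 251.4, 121.9]
ee_rot: [0.98, 1.339, -0.98]
contact_force: [-2.7, -1.2, -0.2]
gripper_width: 13.0
```

Run:
```python
from h import *
go(face(73,0,24)+[-.8,0,-7])
```

```text
t=13.23 tcp [515.6 251.4 121.9] yaw_y 17.6 units [-0.03  0.02  0.  ] F [-2.7 -1.2 -0.2] w 13.0
```

Emit:
servo_tool --steps '[[[0.07,0.05,0],0,0],[[0,0,0],0,0]]'

```text
time: 13.4
tool_pos: [515.7, 251.4, 121.6]
ee_rot: [0.979, 1.34, -0.981]
contact_force: [-9.5, -3.5, 11.2]
gripper_width: 12.8
```

Emit:
servo_tool --steps '[[[0.07,0.05,0],0,0],[[0,0,0],0,0]]'

```text
time: 13.57
tool_pos: [515.9, 251.5, 121.4]
ee_rot: [0.979, 1.341, -0.981]
contact_force: [-16.6, -7.3, 22.9]
gripper_width: 12.9
```

Run:
```python
from h import *
go(face(73,0,24)+[-.8,0,-7]); p,d,P=grab("wrist","w7.png")
cv2.imwrite("pics/w7c.png",cv2.resize(p[120:360,200:520],None,fx=2.4,fy=2.4)[:,:,::-1])
H=(P-hub)@n;X=(P-hub)@down;Y=(P-hub)@right;p=p.astype(int)
cap=(p[...,2]-p[...,1]>20)&(p[...,0]-p[...,1]>8)&(X>40)
print("cap",cap.sum(),"H pct",np.percentile(H[cap],[5,50,95]),"X",np.percentile(X[cap],[5,95]),"Y",np.percentile(Y[cap],[2,98]))
b=(abs(X-72)<8)&(Y<-32)&(Y>-42)&(H>15);print("body H",np.percentile(H[b],[5,50,95]))
b=(abs(X-72)<8)&(Y>32)&(Y<42)&(H>15);print("end H",b.sum(),np.percentile(H[b],[5,50,95]) if b.any() else 0)
```

```text
t=13.57 tcp [515.9 251.5 121.4] yaw_y 17.6 units [-0.05  0.    0.  ] F [-16.6  -7.3  22.9] w 12.9
cap 1483 H pct [21.35541196 30.38635639 32.73931608] X [64.52665276 77.56654794] Y [-61.52407072 -43.76965284]
body H [22.43355773 29.2475856  31.28668847]
end H 266 [23.24096036 29.701608   31.16991662]
```

View pics/w7c.png

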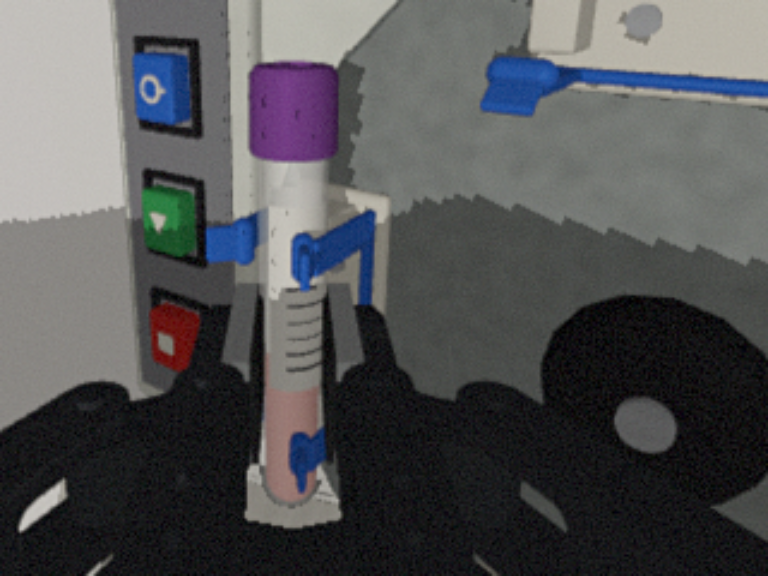

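Both clips have closed over the tube (blue lips at crop pixels (300,255) and (305,450)). The tube top is about 31.5 mm above the face, so its axis is near 24 mm. I'll relieve the pressing force, open slightly and lift out vertically.

Emit:
servo_tool --steps '[[[-0.08,-0.055,0],0,0],[[-0.03,-0.02,0],0,0],[[0,0,0],0,0.28],[[0,0,0],0,0.28],[[0,0,0],0,0.28],[[0,0,0],0,0.28]]'

```text
time: 14.12
tool_pos: [516.7, 251.8, 121.1]
ee_rot: [0.98, 1.339, -0.98]
contact_force: [-0.4, -0.3, 0.4]
gripper_width: 24.0
```

Run:
```python
from h import *
go(face(73,0,24)+[-.8,0,-7])
```

```text
t=14.12 tcp [516.7 251.8 121.1] yaw_y 17.6 units [-0.06 -0.03  0.  ] F [-0.4 -0.3  0.4] w 24.0
```

Emit:
servo_tool --steps '[[[-0.4,0,0],0,0.28],[[-0.9,0,0],0,0.28],[[-1,0,0],0,0.28],[[-1,0,0],0,1],[[-1,-0.9,0],0,1],[[0,-0.9,0],0,1],[[0,-0.5,0],0,1],[[0,0,0],0,1]]'

```text
time: 14.78
tool_pos: [460.1, 233.8, 230.8]
ee_rot: [0.981, 1.338, -0.978]
contact_force: [0.1, 0.1, 1.3]
gripper_width: 82.2
```

Run:
```python
from h import *
go([399,262,60]); p,d,P=grab("wrist","w8.png")
H=(P-hub)@n;X=(P-hub)@down;Y=(P-hub)@right;p=p.astype(int)
cap=(p[...,2]-p[...,1]>20)&(p[...,0]-p[...,1]>8)&(X>40)&(X<100)&(H>5)
print("cap",cap.sum(),"H",np.percentile(H[cap],[50,95]),"X",np.percentile(X[cap],[5,95]),"Y",np.percentile(Y[cap],[2,98]))
for y0 in(-38,-12,0,12,36):
    b=(abs(X-73)<10)&(abs(Y-y0)<4)&(H>10);print(y0,"body H95",np.percentile(H[b],[90,97]) if b.any() else 0,"X",np.median(X[b&(H>28)]))
for nm,(a,c),m in[("B",(152,-46),p[...,2]-p[...,0]>50),("G",(152,0),p[...,1]-p[...,0]>40),("R",(152,45),p[...,0]-p[...,1]>60)]:
    q=P[m&(abs(X-a)<15)&(abs(Y-c)<15)]; q=q[np.isfinite(q).all(1)]
    if len(q): print(nm,len(q),np.median(q,0).round(1),"ext",np.ptp((q-hub)@down),np.ptp((q-hub)@right))
```

```text
t=14.78 tcp [460.1 233.8 230.8] yaw_y 17.6 units [ 6.83 -2.   -1.81] F [0.1 0.1 1.3] w 82.2
cap 467 H [31.47389289 33.4499204 ] X [64.20429111 77.97476445] Y [-61.72247522 -43.81514938]
-38 body H95 [31.57569239 32.02704265] X 71.94065972637945
-12 body H95 [251.56757415 255.31887465] X 70.71491288443113
0 body H95 [235.18297026 242.4714802 ] X 72.67328769836797
12 body H95 [237.23181383 238.45952734] X 72.1112083539792
36 body H95 [31.58563048 32.16188228] X 72.35166237365974
B 267 [462.2 282.4  51.5] ext 20.245020361630395 21.700857764010273
G 234 [476.  239.2  51.6] ext 20.594813851482314 21.47945749835835
R 202 [490.1 196.9  51.4] ext 17.654284979538687 21.00549528337423
```

View pics/w8.png

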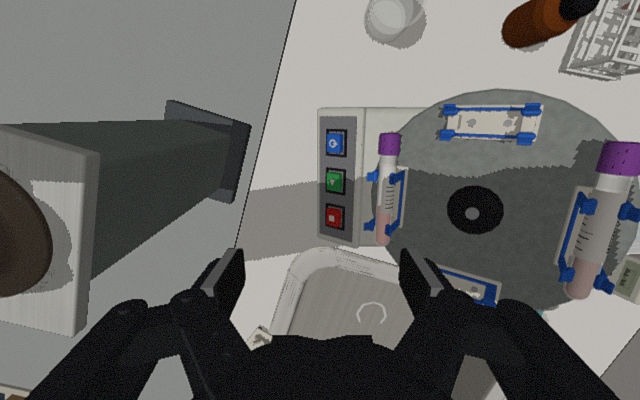

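The view shows the tube flat in both clips (x about 387, rows 135 to 245), with its top about 31.6 mm above the face at both ends. The blue key is at (336,143) and the green key at (335,182). I'll press with the uphill finger of the open gripper so that the gripper body stays clear of the tube.

Emit:
servo_tool --steps '[[[0,-0.7,-0.62],0,1],[[0.3,-0.7,-0.62],0,1],[[0.9,-0.61,-0.59],0,1],[[1,0,0],0,1],[[1,0,0],0,1],[[1,0,0],0,1],[[1,0,0],0,1],[[0.8,0,0],0,1]]'

```text
time: 15.5
tool_pos: [399.9, 262.7, 76.9]
ee_rot: [0.979, 1.339, -0.981]
contact_force: [-0.2, 0.2, -0.2]
gripper_width: 85.2
```

Emit:
servo_tool --steps '[[[0.5,0,0],0,1],[[0.37,0,0],0,1],[[0,0,0],0,1]]'

```text
time: 15.75
tool_pos: [399.3, 262.2, 55.1]
ee_rot: [0.978, 1.34, -0.983]
contact_force: [-0.4, -0.3, 0.3]
gripper_width: 85.4
```

Run:
```python
from h import *
go([412,266.4,38.5])
s=0
p,d,P=grab("wrist","w9.png")
cv2.imwrite("pics/w9c.png",cv2.resize(p[100:400,150:500],None,fx=2,fy=2)[:,:,::-1])
```

```text
t=15.75 tcp [399.3 262.2  55.1] yaw_y 17.6 units [ 0.66  0.54 -0.01] F [-0.4 -0.3  0.3] w 85.4
```

View pics/w9c.png

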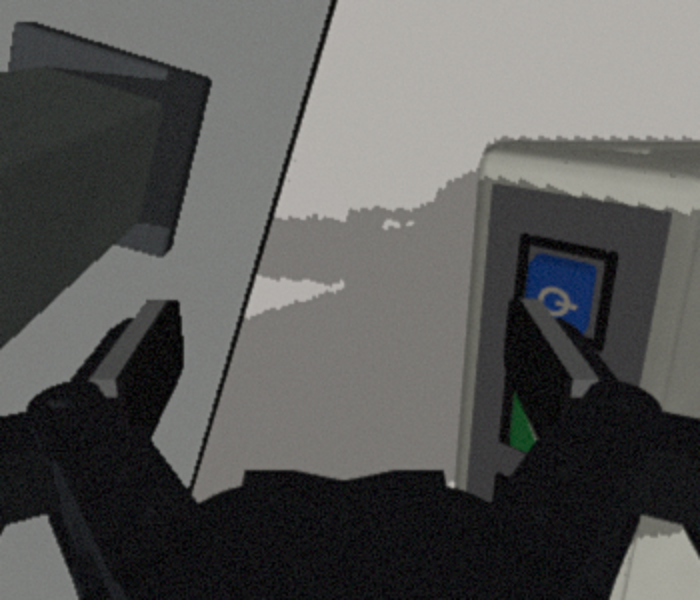

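The right finger is over the blue key (crop pixels (560,290)), and the green key beside it is clear. I'll press now in small steps.

Emit:
servo_tool --steps '[[[0.2,0.17,0],0,1],[[0.2,0.15,0],0,1],[[0.14,0.1,0],0,1],[[0,0,0],0,1]]'

```text
time: 16.13
tool_pos: [410.3, 266.0, 43.2]
ee_rot: [0.98, 1.339, -0.98]
contact_force: [-0.4, -0.3, -0.3]
gripper_width: 85.6
```

Emit:
servo_tool --steps '[[[0.1,0.07,0],0,1],[[0,0,0],0,1]]'

```text
time: 16.3
tool_pos: [411.6, 266.4, 40.9]
ee_rot: [0.98, 1.339, -0.98]
contact_force: [0.1, 0.6, -0.2]
gripper_width: 85.7
```

Emit:
servo_tool --steps '[[[0.1,0.07,0],0,1],[[0,0,0],0,1]]'

```text
time: 16.47
tool_pos: [413.3, 266.9, 38.4]
ee_rot: [0.98, 1.339, -0.98]
contact_force: [0.7, 0.1, 0.2]
gripper_width: 85.4
```

Emit:
servo_tool --steps '[[[0.1,0.07,0],0,1],[[0,0,0],0,1]]'

```text
time: 16.63
tool_pos: [414.9, 267.4, 36.0]
ee_rot: [0.98, 1.339, -0.98]
contact_force: [-1.6, 0.4, 2.3]
gripper_width: 85.4
```

Emit:
servo_tool --steps '[[[0.1,0.07,0],0,1],[[0,0,0],0,1]]'

```text
time: 16.8
tool_pos: [416.3, 267.9, 33.9]
ee_rot: [0.98, 1.339, -0.98]
contact_force: [-4.6, -0.8, 6.8]
gripper_width: 85.7
```

Emit:
servo_tool --steps '[[[0.06,0.04,0],0,1],[[0,0,0],0,1]]'

```text
time: 16.97
tool_pos: [416.6, 268.0, 33.5]
ee_rot: [0.98, 1.34, -0.98]
contact_force: [-10.4, -4.0, 17.7]
gripper_width: 85.2
```

Run:
```python
from h import *
go([412,266.4,38.5]); t,_,s=tool(); print("along -n from contact guess",(np.array([414,267,37.5])-t)@n, np.dot(s["contact_force"],n))
p,d,P=grab("wrist")
H=(P-hub)@n;X=(P-hub)@down;Y=(P-hub)@right;p=p.astype(int)
for nm,c,m in[("B",-46,p[...,2]-p[...,0]>50),("G",0,p[...,1]-p[...,0]>40),("R",45,p[...,0]-p[...,1]>60)]:
    m=m&(abs(X-152)<15)&(abs(Y-c)<15)
    if m.sum(): print(nm,m.sum(),"H",np.percentile(H[m],[20,50,80]).round(1))
```

```text
t=16.97 tcp [416.6 268.   33.5] yaw_y 17.6 units [-0.2  -0.19  0.01] F [-10.4  -4.   17.7] w 85.2
along -n from contact guess 4.874822549880413 20.8794514229058
B 392 H [-20.8 -19.9 -19.3]
G 472 H [-15.6 -14.5 -13.9]
```

The blue key is fully down: its top is about 5.4 mm below the green one, with a firm stop at 21 N. I'll retreat, shift 46 mm and press green the same way.

Emit:
servo_tool --steps '[[[-0.3,-0.21,0],0,1],[[-0.5,-0.35,0],0,1],[[0,0,0],0,1],[[0,0,0.4],0,1],[[0,0,0.7],0,1],[[0,0,0.5],0,1],[[0,0,0.22],0,1],[[0,0,0],0,1]]'

```text
time: 17.68
tool_pos: [418.1, 219.3, 51.4]
ee_rot: [0.981, 1.338, -0.982]
contact_force: [0.1, -0.5, -0.1]
gripper_width: 85.2
```

Run:
```python
from h import *
go([416.6+13.7,268-43.4,33.5])
p,d,P=grab("wrist")
H=(P-hub)@n;X=(P-hub)@down;Y=(P-hub)@right;p=p.astype(int)
for nm,c,m in[("B",-46,p[...,2]-p[...,0]>50),("G",0,p[...,1]-p[...,0]>40),("R",45,p[...,0]-p[...,1]>60)]:
    m=m&(abs(X-152)<15)&(abs(Y-c)<15)
    if m.sum(): print(nm,m.sum(),"H",np.percentile(H[m],[20,50,80]).round(1))
```

```text
t=17.68 tcp [418.1 219.3  51.4] yaw_y 17.5 units [ 0.71  0.53 -0.05] F [ 0.1 -0.5 -0.1] w 85.2
B 1328 H [-15.2 -14.4 -13.8]
G 664 H [-16.1 -14.6 -13.9]
R 303 H [-14.9 -14.3 -13.8]
```

Blue is back up and all three keys are level. Now I'll press green.

Emit:
servo_tool --steps '[[[0.2,0.15,-0.05],0,1],[[0.2,0.15,0],0,1],[[0.1,0.07,0],0,1],[[0,0,0],0,1]]'

```text
time: 18.07
tool_pos: [426.2, 225.0, 38.5]
ee_rot: [0.979, 1.34, -0.98]
contact_force: [0.4, -0.0, 0.0]
gripper_width: 85.4
```

Emit:
servo_tool --steps '[[[0.1,0.07,0],0,1],[[0.1,0.07,0],0,1],[[0,0,0],0,1]]'

```text
time: 18.32
tool_pos: [429.2, 225.9, 34.2]
ee_rot: [0.979, 1.34, -0.98]
contact_force: [-2.4, 0.7, 3.0]
gripper_width: 85.5
```

Emit:
servo_tool --steps '[[[0.07,0.05,0],0,1],[[0,0,0],0,1]]'

```text
time: 18.48
tool_pos: [429.6, 226.1, 33.7]
ee_rot: [0.979, 1.341, -0.98]
contact_force: [-9.6, -2.2, 12.6]
gripper_width: 85.4
```

```bash
cat > keys.py <<'E'
from h import *
go([416.6+13.7,268-43.4,33.5])
p,d,P=grab("wrist")
H=(P-hub)@n;X=(P-hub)@down;Y=(P-hub)@right;p=p.astype(int)
for nm,c,m in[("B",-46,p[...,2]-p[...,0]>50),("G",0,p[...,1]-p[...,0]>40),("R",45,p[...,0]-p[...,1]>60)]:
    m=m&(abs(X-152)<15)&(abs(Y-c)<15)
    if m.sum(): print(nm,m.sum(),"H",np.percentile(H[m],[20,50,80]).round(1))
E
python3 keys.py
```

```text
t=18.48 tcp [429.6 226.1  33.7] yaw_y 17.6 units [0.01 0.01 0.06] F [-9.6 -2.2 12.6] w 85.4
B 1663 H [-15.3 -14.4 -13.7]
G 270 H [-20.1 -19.5 -19. ]
R 475 H [-17.4 -14.6 -14. ]
```

Emit:
servo_tool --steps '[[[-0.3,-0.21,0],0,1],[[-0.5,-0.35,0],0,1],[[-0.5,-0.3,0],0,1],[[-1,0,0],0,1],[[-1,0,0],0,1],[[-1,0,0],0,1],[[-1,0,0],0,1],[[-1,0,0],0,1]]'

```text
time: 19.2
tool_pos: [410.2, 219.4, 191.9]
ee_rot: [0.98, 1.338, -0.979]
contact_force: [-0.4, 0.5, -0.1]
gripper_width: 85.2
```

Emit:
servo_tool --steps '[[[-1,0,0],0,1],[[-0.5,0,0],0,1],[[0,0,0],0,1],[[0,0,0],0,1]]'

```text
time: 19.53
tool_pos: [410.7, 219.7, 228.1]
ee_rot: [0.981, 1.338, -0.979]
contact_force: [0.2, -0.5, 0.5]
gripper_width: 85.5
```

```bash
python3 keys.py
python3 - <<'E'
from h import *
p=np.load("wrist.npz")['p'];cv2.imwrite("pics/w10.png",p[:,:,::-1])
E
python3 ang.py
```

```text
t=19.53 tcp [410.7 219.7 228.1] yaw_y 17.6 units [7.79 0.79 0.05] F [ 0.2 -0.5  0.5] w 85.5
B 277 H [-15.7 -14.5 -13.8]
G 237 H [-15.4 -14.4 -13.7]
R 204 H [-16.  -14.5 -13.8]
-15 ends [-10.4  44.2] mid->ang -1.8 H 38.3 508
0 ends [-28.9  27.4] mid->ang -0.6 H 38.3 546
75 ends [-13.2  44.1] mid->ang 87.1 H 38.8 1058
90 ends [-30.5  24.7] mid->ang 87.7 H 38.8 1068
165 ends [-12.5   6.3] mid->ang 162.6 H 29.3 204
180 ends [-28.6  -9.1] mid->ang 165.3 H 29.3 204
-105 ends [-9.3 44.5] mid->ang -91.3 H 39.3 1134
-90 ends [-26.8  29.8] mid->ang -88.8 H 39.3 1242
cap 71.18325682768767 -52.320910223158116 loaded ang -72.91652212516871 505
```

Run:
```python
from h import *
P=np.load("wrist.npz")['P'];H=(P-hub)@n;X=(P-hub)@down;Y=(P-hub)@right
for y0 in(-38,0,36):
    b=(abs(X-72)<8)&(abs(Y-y0)<4)&(H>10)&(H<45);print(y0,np.percentile(H[b],[50,95]).round(1))
print(ctrl.finish_job())
```

```text
-38 [30.3 32.2]
0 [30.4 32.2]
36 [30.2 31.9]
the job is handed in; nothing more can be done
None
```

The job is done and handed in at about 19.6 s of the 45 s allowed; no verdict was reported.

**What I did**
- The tool could only work pointing straight down, so I first turned the wheel about 98° with the closed fingers. That brought the empty holder opposite the loaded tube to the bottom, where tubes lie level.
- I took the purple-capped waiting tube from its rest and pressed it into that holder along the wheel's axis, up to a hard stop at about 29 N. Then I let go and lifted clear.
- I pressed the blue key, let it come back up, and then pressed the green key. I used one finger of the open gripper so that its body stayed clear of the tube.

**Last checks**
- **Tube:** its top is 32 mm above the face at both ends and in the middle, so it lies flat with its axis at about 24 mm, as specified.
- **Wheel:** the holders are within about 2° of square, with the filled one straight across from the loaded tube.
- **Keys:** blue and green each went down about 5 mm to a firm stop (21 N and about 16 N), and both are up again. The red key stayed up throughout.
- **Robot:** it was touching nothing at hand-in.

**What I couldn't confirm**
- My 12-picture limit was used up, so the final check was by depth measurement only.
- I did not look again at the red-capped tube, beaker or timer at the end. The arm never went near the beaker or timer, and the red tube was last seen in place just before I gripped the purple one.
- I saw no sign of the wheel running after the green key, but I made no separate check for that.
- One reading of the tube's position in the grip, taken just after lifting, was 4 to 5 mm different from a later one taken at rest. I used the later one, and the fit agreed with it.

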